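# Start the self-tapping thumb screw of a sample cell

### The job

Close the sample cell: lift the thumb screw out of its stand, set it upright in the cell's mouth with its wing in line with the two marks on the rim, then press it down firmly against the sprung pad and, while still pressing, turn it clockwise (seen from above) until its teeth have bitten under the thread and it comes up to its stop. Press firmly but do not overload the cell (it takes 26 N in all, pressing and forcing the teeth sideways together), and leave the screw standing by itself, held down by the thread, without pushing the timer, tape and beaker about.

Things in the scene. Friction and masses are not known exactly. Their poses are not given: they have to be found in the camera images.
- thumb_screw_wing (a point): centre of the wing of the loose steel thumb screw (130 g, 91 mm tall). z: screw axis, up; x: along the wing; half a turn looks the same. The wing is an upright bar 38 mm long (x), 14 mm thick (y: grip here), 41 mm tall; this point is 20.5 mm below its top, 20 mm above a round flange (50 mm wide, 6 mm thick). At the start the screw stands in the stand, flange on its rim.
- thumb_screw_tip (a point): lower end of the screw, 71 mm below the wing's centre; axes the same. The shank, 24 mm in diameter, runs from here 45 mm up to the flange; its lowest 7 mm taper to 16 mm. Two teeth, in line with the wing (x), stick out to 17 mm from the axis; they are 8 mm wide and 4 mm tall, undersides 10 mm above the tip.
- cell: fixed sample cell: round steel housing, 72 mm in diameter, rim 58 mm above the surface, on a 96 mm base disc; origin at the centre of its underside, z up, x through the two dark marks on its rim. The white plastic bush in it sits up to 7 mm higher or lower than its middle position, together with thread and pad; this is not reported, so find the depth by force.
- cell_mouth (a point): centre of the cell's mouth at rim height (58 mm above the surface), axes as the cell's. The bush's bore is 37 mm in diameter. The flange never reaches the rim: in the end it stands 2 to 18 mm above it.
- cell_thread (a point): top of the bush's two thread ridges, 15 mm below the rim if the bush is in the middle. 27 mm are free between them; they slope down clockwise by 0.11. With the wing within 15 degrees of the marks the teeth pass between them. Pressed deep enough, turn clockwise at that height: the teeth are well under the thread after 60 degrees and meet a stop at about 84 degrees from the marks.
- cell_pad (a point): top of the sprung pad, which the screw's tip meets 24.5 mm below the rim if the bush is in the middle. It pushes back with 2 N at touch and 1.5 N more per mm, to a hard stop at 12 mm (20 N). Teeth clear the thread once it is 8.5 mm down (15 N): press with 16 to 20 N. A caught screw stays 9 to 11 mm below first touch when released; else the pad lifts it again.
- stand: fixed grey plastic tube in which the screw is parked: 56 mm diameter, 42 mm inner diameter, rim 49 mm above the surface, foot of 72 mm diameter; origin at the centre of its underside
- timer: bystander: small white kitchen timer, 66 x 62 x 20 mm, loose; origin under its centre
- tape: bystander: roll of tape lying flat, 100 mm diameter, 25 mm tall, loose; origin under its centre
- beaker: bystander: plastic beaker, 68 mm diameter, 89 mm tall, loose; origin under its centre
Things that resemble listed ones, but are neither listed nor needed, are in the scene too. What is shaped like the cell but orange is not meant. Leave any pink look-alike of the part that bears thumb_screw_wing alone.

How it is judged:
By the outcome, as a careful person would: the job done as asked, in the order asked, and still so for the second after the job is handed in, with the robot touching nothing.
It also fails if it takes over 51 s, if anything falls off the work surface, if the arm or the gripper's body presses on something with over 40 N, if the wrist force passes 120 N, or if a joint passes its speed limit or range.

### The arm

A 6-joint arm with a two-finger parallel gripper is mounted at the origin on a cart in front of the work surface, level with it; the furniture and walls round the work are solid. World frame = base frame: x ahead of the robot, y to its left, z up, the work surface at z = 0. Lengths are in mm, angles in rad, forces in N, time in s.
With the tool pointing down it reaches from about 350 to 1000 mm from the base axis. Payload 7.1 kg.
Tool frame: the origin (TCP) lies midway between the tips of the shut fingers; the grasp point (between the pads) lies r.grip_point_offset behind it (r.grip_point_offset is the distance from the TCP to the grasp point, in mm); x points along the fingers, y is the direction in which the jaws open and shut, and the axes are right-handed (so a half turn about x gives the same grasp; the last joint's range is limited). The gripper opens to 85 mm and grips with 20 to 120 N. Pads are 22 mm wide; open, the fingers measure 114 mm over their backs; the gripper's body (76 mm by 85 mm) begins 54 mm behind the grasp point. The pads swing forward as they close: fully open they stand 13 mm farther back than shut.
Start: joints at [-1.223, 0.423, 1.63, -0, 1.089, -0.019], TCP at [224.16, -583.401, 231.319] pointing down, gripper open.
Joint ranges: [-3, 3], [-0.9, 2.11], [0.09, 2.58], [-1.31, 4.45], [0.11, 2.69], [-2.54, 2.54]. Speed limits (rad/s): [2.39, 2.39, 3.01, 3.14, 3.14, 3.14].

### API

Orientations are given as a rotation vector (axis times angle).
In Python, from cell import r, cams, finder gives the robot as it stands.
- The arm moves only by the tool apply_moves, never from a script. Its argument "motion" is text: rows parted by semicolons, each of 7 numbers parted by spaces: the shift along the tool's x, y, z in m, then the turn, a rotation vector about the tool's x, y, z in degrees, then the opening, from 0 (shut) to 1 (fully open). In form: dx dy dz ax ay az fingers; .... A call has 1 to 20 rows; each row is the pose to reach, as a shift and turn from the pose commanded when the call began, along the tool's axes at that moment; what a row does not reach only later rows make up. A row lasts 1/8 s, in which the tool goes at most 62.5 mm and 10.7 degrees, less where a joint would pass 70% of its speed; a pose out of reach is approached as far as the arm can. A call with a gripper value outside its range is refused whole. The fingers move at their own pace and stop on an object; "grip_force" is the grip in N (left out, the last holds). Time passes only in rows, so rows that repeat a pose let the fingers close. It gives the time, the measured TCP pose, the force and the opening at its end, in the units of the state.
- r.state(): the state, without advancing time (a new reading comes with each control period).
- cams.read_camera(name): name is "side" or "top" or "wrist"; returns a dict with "pixels" (384x512x3 uint8, red, green, blue), "intrinsics" (3x3 intrinsics, pixels), "dist_coeffs" ([k1, k2, p1, p2, k3] as OpenCV has them; the pictures are not rectified), "position" and "attitude" of the camera in the world. Camera axes: x right, y down, z forward; pixel columns grow to the right and rows downward; lengths in mm; the calibration is good to about 2 mm. A picture is of the moment at which its call begins. There is no depth.
- r.finish_job(): hands the job in, once; it reports no verdict.
Trained networks look in the newest picture that a camera, given by its name, has taken for a name from the list of things; names that differ only in an ending like _2 or _b are one class to them, and where a whole thing is asked for, a point or a joint stands for the part that bears it (a point fixed in the world has none). Each returns a list of dicts, best first, with "conf" (0 to 1); they miss things now and then, are a little off and sometimes report something else, mostly with a low value. They report only what shows in the picture. A call takes as long as a camera call. They do not tell look-alikes from the thing itself.
- finder.look_for(camera, name): "centre" ([column, row] in pixels, amid what is visible of it).
- finder.landmark_of(camera, name): "centre" ([column, row] in pixels: a listed point, or the origin of a listed thing).
The state is a dict: "time": time; "joint_positions": joint angles; "qvel": joint speeds; "joint_efforts": joint torques, N m; "tcp_pos": TCP position; "eef_rot": TCP orientation; "wrist_force": force on the tool from outside, world axes, zero at the start; "wrist_torque": the same for the moment, N m; "grip_width": finger opening in mm.
Only numpy, scipy, OpenCV 4.12 (cv2) and the standard library are available. Lean on these libraries where they do the work, as an engineer would, in place of code of your own. Each camera call takes 0.05 s, during which the arm holds its last target. There are 200 camera calls.

## Working session

There is one attempt and no reset: what is moved stays moved. The work goes in short steps, Python scripts to look and compute and a tool call to move; the robot and the scene stay as the last step left them, time stands still between calls to the robot, and variables do not carry over. Pictures are saved under pics/ and viewed, about 8 in all and at most 12, crops included, and the job is handed in when it is done.

Besides the shell and the picture viewer there is one more tool, called after ">>>" in YAML: its name, and indented under it one key for each argument. apply_moves: Moves the arm, as the interface text tells. Its arguments: {"type":"object","properties":{"motion":{"type":"string"},"grip_force":{"type":"number"}},"required":["motion"]}

```bash
ls; mkdir -p pics
cat > h.py <<'E'
import numpy as np, cv2
from scipy.spatial.transform import Rotation as R
from cell import r, cams, finder
def att(c):
    a=np.array(c["attitude"],float)
    return R.from_rotvec(a).as_matrix() if a.size==3 else (a.reshape(3,3) if a.size==9 else R.from_quat(a).as_matrix())
def ray(c,uv):
    p=cv2.undistortPoints(np.array([[uv]],float),np.array(c["intrinsics"]),np.array(c["dist_coeffs"]))[0,0]
    return np.array(c["position"],float), att(c)@np.array([p[0],p[1],1])
def onz(c,uv,z):
    o,d=ray(c,uv); return o+d*(z-o[2])/d[2]
def proj(c,P):
    M=att(c); P=np.atleast_2d(np.array(P,float))
    rv=cv2.Rodrigues(M.T)[0]; t=-M.T@np.array(c["position"],float)
    return cv2.projectPoints(P,rv,t,np.array(c["intrinsics"]),np.array(c["dist_coeffs"]))[0][:,0]
def save(c,n): cv2.imwrite("pics/"+n,c["pixels"][:,:,::-1])
E
python3 - <<'E'
from h import *
print(r.state(), r.grip_point_offset)
ims=[]
for n in ["top","side"]:
    c=cams.read_camera(n); ims.append(c["pixels"]); print(n,c["position"],c["attitude"])
    for t,z in [("thumb_screw_wing",69.5),("cell_mouth",58),("cell",0),("stand",0),("timer",0),("tape",0),("beaker",0)]:
        for d in finder.landmark_of(n,t)[:3]: print(t,np.round(d["centre"],1),round(d["conf"],2),onz(c,d["centre"],z).round(0))
cv2.imwrite("pics/a.png",cv2.resize(ims[0],(800,600))[:,:,::-1])
cv2.imwrite("pics/b.png",cv2.resize(ims[1],(800,600))[:,:,::-1])
E
```

```text
pics
{'time': 0.0, 'joint_positions': array([-1.22301789e+00,  4.23810329e-01,  1.63065295e+00,  1.62090819e-05,
        1.08861697e+00, -1.90040525e-02]), 'qvel': array([ 2.79147623e-03,  1.05506649e-03, -2.03099728e-05,  1.73423654e-04,
       -1.06710588e-04,  1.05522158e-03]), 'joint_efforts': array([ 1.24406008e-03, -5.57380056e+01, -2.81743616e+01,  2.57687282e-05,
        7.32661370e-03,  1.06792825e-05]), 'tcp_pos': array([ 223.97973223, -582.92355292,  230.57930046]), 'eef_rot': array([ 2.02162348,  0.37650826, -2.02209496]), 'wrist_force': array([-0.43721167, -0.79936662,  0.80545068]), 'wrist_torque': array([-0.05764227,  0.02294262, -0.0507112 ]), 'grip_width': 85.3426332876989} 18.700000000000003
top [ 391.95824804 -134.25796417  989.92701319] [-2.11889045  2.07826667 -0.22789179]
thumb_screw_wing [385. 219.] 0.9 [ 544. -411.   70.]
thumb_screw_wing [378.8 172.9] 0.59 [ 653. -402.   70.]
cell_mouth [250.5 247.3] 0.85 [ 477. -107.   58.]
cell_mouth [185.5 233.3] 0.62 [505.  41.  58.]
cell [252.5 247.1] 0.92 [ 483. -110.    0.]
cell [191.  235.4] 0.69 [508.  39.   0.]
stand [377.6 219.8] 0.88 [ 554. -414.    0.]
timer [141.4 234.3] 0.72 [507. 161.   0.]
tape [247.5 162.7] 0.58 [692. -93.   0.]
beaker [305.5 171.5] 0.63 [ 672. -237.    0.]
side [525.08221257 832.17367159 667.31381878] [-0.1409722   2.70657646 -1.52997724]
thumb_screw_wing [240.6 153.8] 0.68 [ 674. -401.   70.]
thumb_screw_wing [278.5 151.9] 0.65 [ 537. -436.   70.]
cell_mouth [281.4 235.1] 0.82 [512.  45.  58.]
cell_mouth [293.2 202.6] 0.66 [ 482. -115.   58.]
cell [280.8 255.3] 0.94 [510.  58.   0.]
cell [291.6 218.3] 0.68 [ 482. -117.    0.]
stand [275.1 168.2] 0.64 [ 546. -438.    0.]
stand [290.9 221.8] 0.58 [484. -98.   0.]
timer [285.9 280.9] 0.65 [494. 152.   0.]
timer [275.4 173.7] 0.62 [ 543. -394.    0.]
tape [223.4 214.6] 0.47 [ 691. -111.    0.]
```

View pics/a.png

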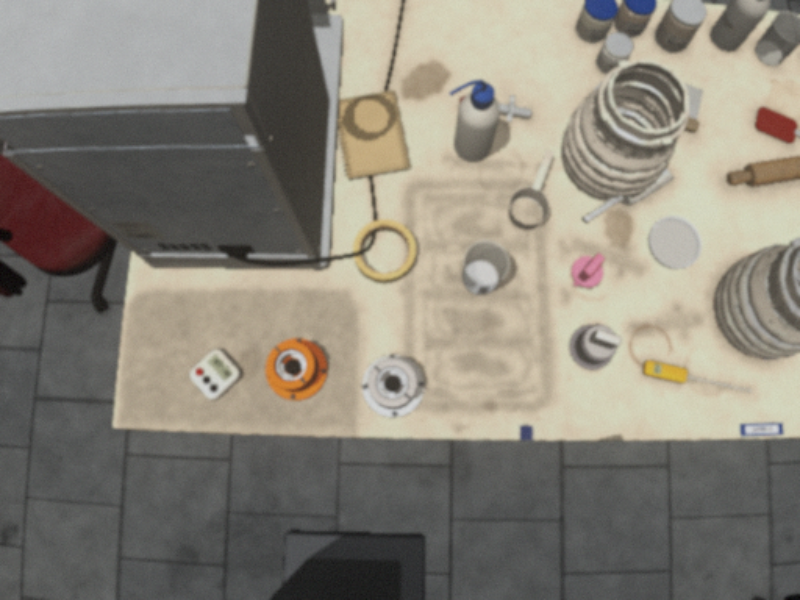

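View pics/b.png

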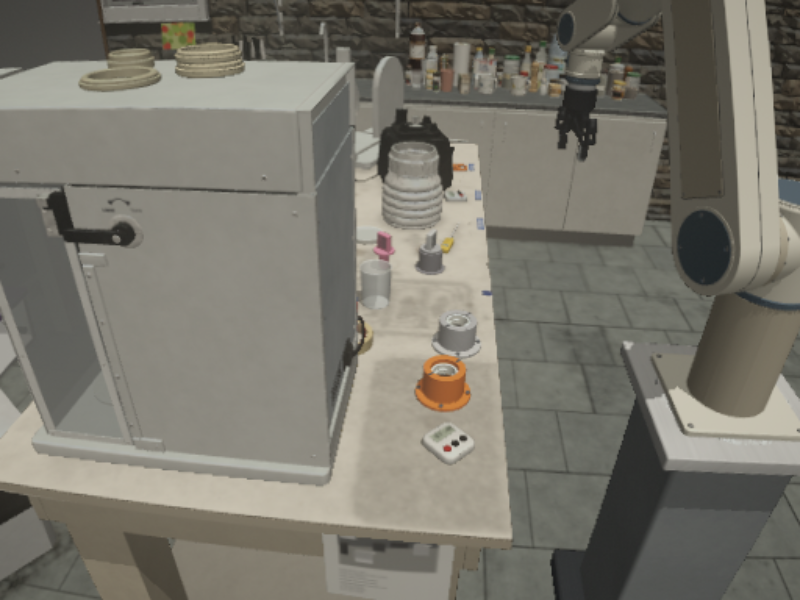

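The wanted screw is the grey one at top (385,219) in its grey stand. The pink look-alike at (379,173) is not wanted. The wanted cell is the silver one at (250,247), and the orange one at (187,234) is not. Next I work out the wing direction, one close crop and the first move.

```bash
cat >> h.py <<'E'
def down(yaw):  # tool x down, tool y at yaw (deg) in world
    a=np.radians(yaw); y=np.array([np.cos(a),np.sin(a),0]); x=np.array([0,0,-1.]); return np.c_[x,y,np.cross(x,y)]
def rel(p,Rm,p0,R0):
    return (R0.T@(np.array(p)-p0)).round(1), np.degrees(R.from_matrix(R0.T@Rm).as_rotvec()).round(2)
E
python3 - <<'E'
from h import *
s=r.state(); M=R.from_rotvec(s["eef_rot"]).as_matrix(); print(M.round(3))
c=cams.read_camera("wrist"); A=att(c); print("cam in tool",(M.T@(np.array(c["position"])-s["tcp_pos"])).round(1),(M.T@A).round(3),c["intrinsics"])
t=cams.read_camera("top")
for uv in [(385,219),]: print(onz(t,uv,75))
px=t["pixels"]
a=cv2.resize(px[190:250,350:420],(400,343),interpolation=3); b=cv2.resize(px[217:277,215:285],(400,343),interpolation=3)
cv2.imwrite("pics/c.png",np.hstack([a,b])[:,:,::-1])
for nm,tt in [("wrist","thumb_screw_wing")]: print(finder.landmark_of(nm,tt)[:2])
E
```

```text
[[ 0.     0.359 -0.933]
 [ 0.    -0.933 -0.359]
 [-1.    -0.    -0.   ]]
cam in tool [-142.2   -0.3  -77.1] [[ 0.    -0.303  0.953]
 [ 1.     0.001  0.   ]
 [-0.001  0.953  0.303]] [[278.56270632   0.         256.31015395]
 [  0.         278.56270632 187.81415083]
 [  0.           0.           1.        ]]
[ 543.42562172 -409.69017772   75.        ]
[]
```

View pics/c.png

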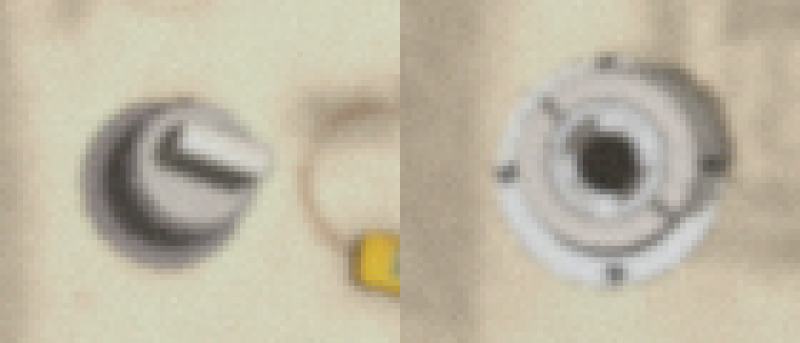

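Run:
```python
from h import *
t=cams.read_camera("top")
f=lambda x,y,x0,y0:(x0+x/5.714-.4,y0+y/5.714-.4)
def d(a,b,z):
    p,q=onz(t,a,z),onz(t,b,z); v=q-p; print(p.round(1),q.round(1),((p+q)/2).round(1),"yaw",np.degrees(np.arctan2(v[1],v[0])))
d(f(175,130,350,190),f(265,160,350,190),95.5)
d(f(147,103,215,217),f(264,212,215,217),58)
for y in (-69,):pass
p0=np.array([224.16,-583.4,231.3])
for yaw in (-10,170,0): print(yaw,rel([530,-405,220],down(yaw),p0,down(-69)))
```

```text
[ 554.8 -393.3   95.5] [ 543.5 -428.7   95.5] [ 549.1 -411.    95.5] yaw -107.74792963176877
[505.1 -83.5  58. ] [ 463.1 -130.6   58. ] [ 484.1 -107.1   58. ] yaw -131.75732514278153
-10 (array([  11.3,  -56.9, -349.5]), array([-59.,   0.,   0.]))
170 (array([  11.3,  -56.9, -349.5]), array([121.,   0.,   0.]))
0 (array([  11.3,  -56.9, -349.5]), array([-69.,   0.,   0.]))
```

>>> apply_moves:
  motion: "0.007 -0.006 -0.052 -7 0 0 1;0.013 -0.013 -0.104 -15 0 0 1;0.020 -0.019 -0.155 -22 0 0 1;0.026 -0.026 -0.207 -29 0 0 1;0.033 -0.032 -0.259 -36 0 0 1;0.040 -0.039 -0.311 -44 0 0 1;0.046 -0.045 -0.362 -51 0 0 1;0.046 -0.045 -0.362 -51 0 0 1;0.046 -0.045 -0.362 -51 0 0 1"

```text
time: 2.12
tcp_pos: [545.6, -411.5, 185.1]
eef_rot: [1.436, 1.044, -1.437]
wrist_force: [-0.1, 0.4, -0.6]
grip_width: 85.5
```

Run:
```python
from h import *
s=r.state(); print(s["time"],s["tcp_pos"],s["grip_width"],s["joint_positions"].round(2)); M=R.from_rotvec(s["eef_rot"]).as_matrix();print(M.round(3))
c=cams.read_camera("wrist"); save(c,"d.png")
for n,z in [("thumb_screw_wing",75),("thumb_screw_tip",4),("stand",0)]:
  for d in finder.landmark_of("wrist",n)[:2]: print(n,d["centre"],d["conf"],onz(c,d["centre"],z).round(1))
```

```text
2.125 [ 545.60733294 -411.47923362  185.10572415] 85.49449277494804 [-0.66  0.56  1.52 -0.    1.06 -0.35]
[[-0.001  0.951 -0.309]
 [ 0.    -0.309 -0.951]
 [-1.    -0.001  0.   ]]
thumb_screw_wing [260.9, 187.1] 0.95 [ 548.7 -414.4   75. ]
thumb_screw_wing [366.0, 136.3] 0.82 [ 653.9 -397.8   75. ]
thumb_screw_tip [346.2, 130.7] 0.56 [ 657.  -401.5    4. ]
stand [258.1, 171.2] 0.73 [ 545.5 -417.     0. ]
```

View pics/d.png

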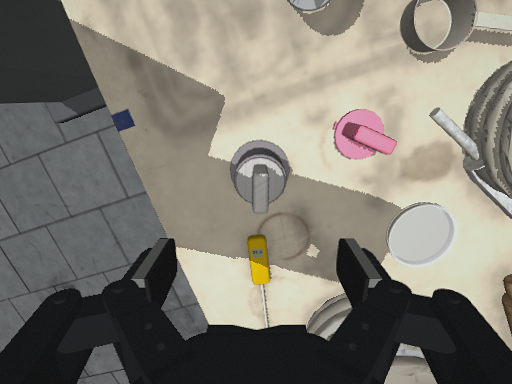

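The picture shows the grey screw in its stand with the wing near (261,190), almost vertical. The pink look-alike is at (365,140). I will overlay the wing model to check the fit.

```bash
cat > ov.py <<'E'
from h import *
def ov(c,x,y,yaw,zt,name,box,k=8,extra=None):
    a=np.radians(yaw); u=np.array([np.cos(a),np.sin(a)]); v=np.array([-u[1],u[0]])
    P=[[*(np.array([x,y])+u*sx*19+v*sy*7),z] for z in (zt,zt-41) for sx,sy in ((1,1),(1,-1),(-1,-1),(-1,1))]
    q=proj(c,P); x0,y0,x1,y1=box
    im=cv2.resize(c["pixels"][y0:y1,x0:x1],None,fx=k,fy=k,interpolation=cv2.INTER_CUBIC)[:,:,::-1].copy()
    for f,col in ((q[:4],(0,0,255)),(q[4:],(255,0,0))):
        cv2.polylines(im,[(((f-[x0,y0]+.5)*k)).astype(int)],True,col,1)
    cv2.imwrite("pics/"+name,im)
E
python3 - <<'E'
from ov import *
c=cams.read_camera("wrist")
ov(c,548.7,-414.4,-108,95.5,"e.png",(220,130,300,220),6)
E
```

```text
(no output)
```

View pics/e.png

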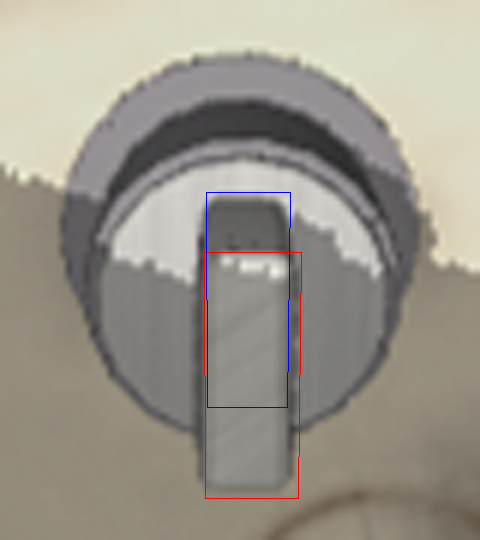

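The model sits about 1 mm too far right, so my estimate for the screw is (547.8, -413.7), yaw -108. Now I descend and grip.

>>> apply_moves:
  motion: "0.045 0.0028 0.0014 0 0 0 1;0.085 0.0028 0.0014 0 0 0 1;0.110 0.0028 0.0014 0 0 0 1;0.124 0.0028 0.0014 0 0 0 1;0.124 0.0028 0.0014 0 0 0 1;0.124 0.0028 0.0014 0 0 0 0.4;0.124 0.0028 0.0014 0 0 0 0;0.124 0.0028 0.0014 0 0 0 0;0.124 0.0028 0.0014 0 0 0 0;0.124 0.0028 0.0014 0 0 0 0;0.124 0.0028 0.0014 0 0 0 0"
  grip_force: 90

```text
time: 3.75
tcp_pos: [548.6, -414.0, 62.0]
eef_rot: [1.437, 1.043, -1.436]
wrist_force: [-0.2, 0.2, 6.1]
grip_width: 13.1
```

Run:
```python
from h import *
s=r.state(); print({k:np.round(s[k],2) for k in s})
print(rel([545,-407,170],down(-18),s["tcp_pos"],down(-18)))
```

```text
{'time': np.float64(3.75), 'joint_positions': array([-0.66,  0.72,  1.56,  0.  ,  0.86, -0.35]), 'qvel': array([-0.,  0., -0., -0.,  0.,  0.]), 'joint_efforts': array([-6.000e-02, -6.302e+01, -2.138e+01, -2.000e-02, -2.000e-01,
        0.000e+00]), 'tcp_pos': array([ 548.56, -414.02,   61.96]), 'eef_rot': array([ 1.44,  1.04, -1.44]), 'wrist_force': array([-0.22,  0.15,  6.06]), 'wrist_torque': array([ 0.15,  0.13, -0.02]), 'grip_width': np.float64(13.08)}
(array([-108. ,   -5.5,   -5.6]), array([0., 0., 0.]))
```

>>> apply_moves:
  motion: "-0.02 0 0 0 0 0 0;-0.05 0 0 0 0 0 0;-0.085 0 0 0 0 0 0;-0.115 0 0 0 0 0 0;-0.118 -0.014 -0.040 4 0 0 0;-0.118 -0.028 -0.079 8 0 0 0;-0.118 -0.043 -0.119 12 0 0 0;-0.118 -0.057 -0.158 16 0 0 0;-0.118 -0.071 -0.198 20 0 0 0;-0.118 -0.085 -0.237 24 0 0 0;-0.118 -0.085 -0.237 24 0 0 0;-0.118 -0.085 -0.237 24 0 0 0"

```text
time: 5.25
tcp_pos: [540.8, -162.4, 180.0]
eef_rot: [1.725, 0.768, -1.724]
wrist_force: [-0.3, 0.3, -1.3]
grip_width: 13.0
```

Run:
```python
from h import *
s=r.state(); print({k:np.round(s[k],3) for k in s})
print(R.from_rotvec(s["eef_rot"]).as_matrix().round(3))
c=cams.read_camera("wrist"); save(c,"f.png")
for n,z in [("cell_mouth",58),("cell",0)]:
  for d in finder.landmark_of("wrist",n)[:3]: print(n,d["centre"],d["conf"],onz(c,d["centre"],z).round(1))
for n in ("thumb_screw_wing","thumb_screw_tip"):
  for d in finder.landmark_of("wrist",n)[:3]: print(n,d["centre"],d["conf"])
M=R.from_rotvec(s["eef_rot"]).as_matrix()
print([proj(c,s["tcp_pos"]-M[:,0]*k) for k in (12.3,-58.7)])
t=cams.read_camera("top")
for n,z in [("cell_mouth",58),("cell",0)]:
  for d in finder.landmark_of("top",n)[:3]: print(n,d["centre"],d["conf"],onz(t,d["centre"],z).round(1))
```

```text
{'time': np.float64(5.25), 'joint_positions': array([-0.313,  0.401,  1.805, -0.   ,  0.935,  0.419]), 'qvel': array([-0.019,  0.008, -0.006,  0.   , -0.002,  0.002]), 'joint_efforts': array([ 9.2900e-01, -5.1586e+01, -2.4634e+01,  4.8000e-02,  4.6000e-02,
        2.8000e-02]), 'tcp_pos': array([ 540.845, -162.403,  180.043]), 'eef_rot': array([ 1.725,  0.768, -1.724]), 'wrist_force': array([-0.294,  0.289, -1.337]), 'wrist_torque': array([-0.041,  0.001,  0.027]), 'grip_width': np.float64(13.029)}
[[ 0.001  0.744 -0.668]
 [-0.001 -0.668 -0.744]
 [-1.     0.001 -0.   ]]
cell_mouth [177.3, 180.2] 0.97 [ 483.3 -108.9   58. ]
cell_mouth [71.4, 47.6] 0.63 [501.3  39.1  58. ]
cell [188.9, 166.8] 0.75 [ 481.9 -107.8    0. ]
thumb_screw_wing [255.5, 255.4] 0.72
thumb_screw_wing [481.5, 271.0] 0.61
thumb_screw_tip [256.2, 202.5] 0.91
thumb_screw_tip [442.9, 244.7] 0.74
[array([[257.20862047, 252.71527133]]), array([[256.92165649, 204.54110603]])]
cell_mouth [185.9, 233.8] 0.83 [504.2  40.3  58. ]
cell [190.3, 235.7] 0.63 [506.8  40.2   0. ]
```

View pics/f.png

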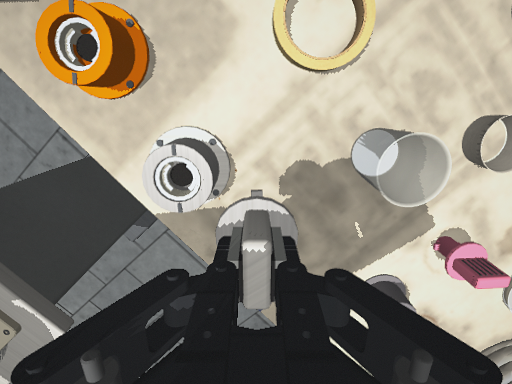

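The picture shows the screw held upright at (256,250). The silver cell's mouth is at (177,180), with rim marks at about (174,149) and (180,208). I will overlay to fix the centre and mark direction.

Run:
```python
from h import *
c=cams.read_camera("wrist"); x,y=483.3,-108.9
x0,y0,x1,y1,k=130,120,240,230,5
im=cv2.resize(c["pixels"][y0:y1,x0:x1],None,fx=k,fy=k,interpolation=cv2.INTER_CUBIC)[:,:,::-1].copy()
th=np.linspace(0,2*np.pi,80)
for rad,z,col in((36,58,(0,0,255)),(48,6,(255,0,0))):
    q=proj(c,np.c_[x+rad*np.cos(th),y+rad*np.sin(th),0*th+z]); cv2.polylines(im,[((q-[x0,y0]+.5)*k).astype(int)],True,col,1)
for yaw in(48,):
    a=np.radians(yaw); q=proj(c,[[x+s*40*np.cos(a),y+s*40*np.sin(a),58] for s in(1,-1)]); q=((q-[x0,y0]+.5)*k).astype(int); cv2.line(im,tuple(map(int,q[0])),tuple(map(int,q[1])),(0,160,0),1)
cv2.imwrite("pics/g.png",im)
```

```text
(no output)
```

View pics/g.png

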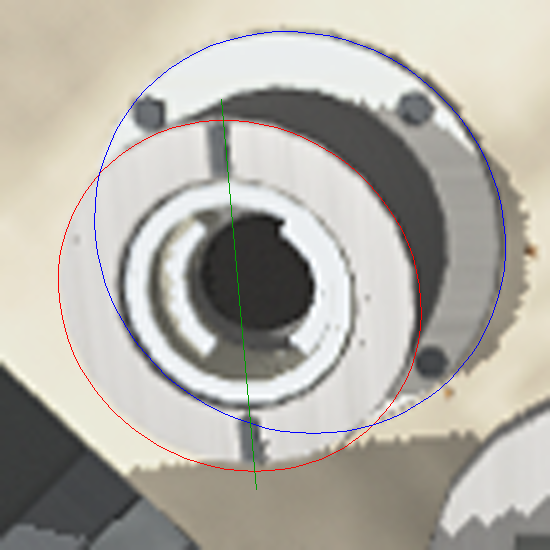

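Run:
```python
from ov import *
s=r.state(); c=cams.read_camera("wrist"); p=s["tcp_pos"]
# wing centre 13 mm above TCP -> top 33.5 above
ov(c,p[0],p[1],48,p[2]+33.5,"i.png",(205,180,305,330),4)
M=R.from_rotvec(s["eef_rot"]).as_matrix()
th=np.linspace(0,2*np.pi,80); im=cv2.imread("pics/i.png")
for rad,h in((25,-7),(25,-13)):
    C=p+[0,0,h]; q=proj(c,np.c_[C[0]+rad*np.cos(th),C[1]+rad*np.sin(th),0*th+C[2]]); cv2.polylines(im,[((q-[205,180]+.5)*4).astype(int)],True,(0,160,0),1)
a=np.radians(48);q=proj(c,[[p[0]+s*17*np.cos(a),p[1]+s*17*np.sin(a),p[2]-58+10] for s in(1,-1)]);q=((q-[205,180]+.5)*4).astype(int)
for w in q: cv2.circle(im,tuple(map(int,w)),4,(255,0,255),1)
cv2.imwrite("pics/i.png",im)
```

```text
(no output)
```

View pics/i.png

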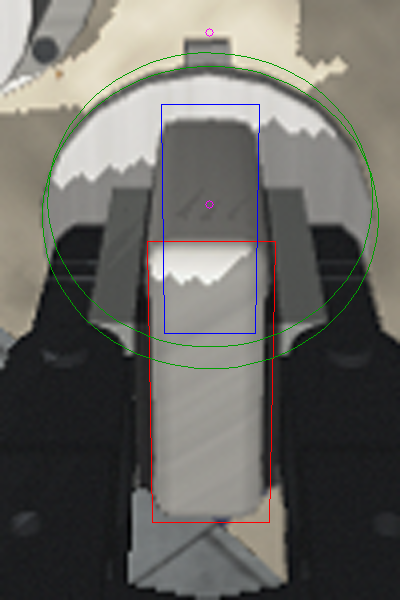

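>>> apply_moves:
  motion: "0 -0.025 -0.001 -1.3 0 0 0;0 -0.055 -0.002 -1.3 0 0 0;0 -0.0789 -0.0027 -1.3 0 0 0;0.02 -0.0789 -0.0027 -1.3 0 0 0;0.04 -0.0789 -0.0027 -1.3 0 0 0;0.055 -0.0789 -0.0027 -1.3 0 0 0;0.057 -0.0789 -0.0027 -1.3 0 0 0;0.057 -0.0789 -0.0027 -1.3 0 0 0"

```text
time: 6.75
tcp_pos: [483.9, -107.4, 122.5]
eef_rot: [1.71, 0.785, -1.71]
wrist_force: [-1.0, 0.2, -0.6]
grip_width: 12.9
```

Run:
```python
from h import *
s=r.state(); print({k:np.round(s[k],2) for k in ("time","tcp_pos","wrist_force","wrist_torque","joint_positions")})
ims=[]
for n,(x,y) in (("side",(294,195)),("top",(250,240))):
    c=cams.read_camera(n); ims.append(cv2.resize(c["pixels"][y-45:y+45,x-35:x+35],(350,450),interpolation=cv2.INTER_CUBIC))
    q=proj(c,[s["tcp_pos"]-[0,0,58],[483.9,-107.7,58]]); print(n,q.round(1))
cv2.imwrite("pics/j.png",np.hstack(ims)[:,:,::-1])
```

```text
{'time': np.float64(6.75), 'tcp_pos': array([ 483.92, -107.43,  122.49]), 'wrist_force': array([-0.99,  0.2 , -0.57]), 'wrist_torque': array([ 0.03, -0.02,  0.01]), 'joint_positions': array([-0.24,  0.4 ,  1.99,  0.  ,  0.75,  0.47])}
side [[292.6 202.2]
 [292.4 204. ]]
top [[250.6 243.9]
 [250.8 244.2]]
```

View pics/j.png

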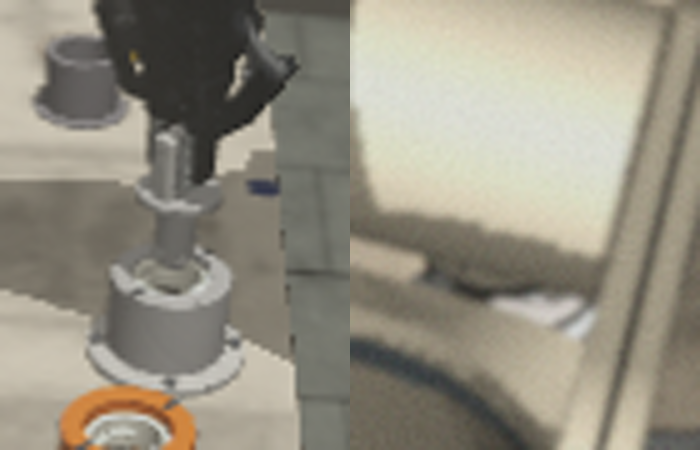

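Run:
```python
from h import *
s=r.state();p=s["tcp_pos"]; c=cams.read_camera("side")
for nm,h in (("wing",13),("flange",-10),("shank",-35),("tip",-58)): print(nm,(proj(c,[p+[0,0,h]])[0]).round(2), [proj(c,[p+[d,0,h]])[0].round(1).tolist() for d in (-12,12)])
g=c["pixels"].mean(2).astype(int)
for row in (186,188,190,193,194,195,196,197,198,199,201,203): print(row,g[row,282:312])
```

```text
wing [294.34 181.12] [[298.6, 181.4], [290.1, 180.8]]
flange [293.74 188.06] [[297.9, 188.3], [289.6, 187.8]]
shank [293.09 195.43] [[297.2, 195.7], [289.0, 195.2]]
tip [292.51 202.06] [[296.6, 202.3], [288.4, 201.8]]
186 [127 167 175 173 136 114 113 106 106 109 128 119  96 101 112  76  64  97
 157 166 146 122 118 121 122 123  92  75  71  72]
188 [119 117 118 118 130 161 168 128 106 109 126 126 127 112 106 109 111 111
 112 112 112 106 118 123 125 125 111  81  69  64]
190 [108 107 108 109  95  96 127 159 166 151 146 165 169 169 130 112 112 112
 112 109  98 112 120 122 122 124 125 125 126 124]
193 [107 106 107 107 109 111 113 113  92  93  96 101 103 103 103 100  97 103
 104 106 112 119 121 122 123 123 122 123 123 123]
194 [106 106 107 108 109 112 115 108  89  91  96 101 102 102 100  94  94  98
  98  99 106 114 119 121 122 122 121 121 122 122]
195 [104 105 106 108 111 114 116 107  90  92  98 101 102 102  99  93  99  98
  95  97 103 112 117 120 121 121 122 122 122 122]
196 [105 106 106 110 113 115 115 106  90  92  99 102 102 102  99  91 104 104
  99 100 106 113 117 119 121 121 122 121 123 123]
197 [104 106 110 114 116 116 115 107  92  93  98 102 102 101  98  89 103 107
 105 106 108 112 115 118 122 123 123 123 124 124]
198 [105 107 111 115 118 114 112 100  89  94  99 102 102 101  97  91 107 110
 108 108 109 112 115 118 122 123 122 122 123 124]
199 [103 105 108 114 118 116 115 107 101  97 100 102 102 100  96 103 146 120
 101 107 110 111 114 117 120 122 121 121 122 122]
201 [110 114 116 117 115 110 110 110 107  99 101 102 101 112 100 101 100 133
 165 170 128 114 117 120 122 122 120 118 117 118]
203 [131 116 116 108 137 138 126 127 127 121 106 102 110 106 121 127 142 122
 107 165 175 173 151 123 118 120 117 114 109 108]
```

>>> apply_moves:
  motion: "0.005 0 0 0 0 0 0;0.010 0 0 0 0 0 0;0.014 0 0 0 0 0 0;0.014 0 0 0 0 0 0"

```text
time: 7.4
tcp_pos: [483.3, -107.2, 107.8]
eef_rot: [1.71, 0.786, -1.711]
wrist_force: [0.9, -0.5, -1.2]
grip_width: 12.9
```

>>> apply_moves:
  motion: "0.003 0 0 0 0 0 0;0.006 0 0 0 0 0 0;0.006 0 0 0 0 0 0"

```text
time: 7.78
tcp_pos: [483.5, -107.3, 102.1]
eef_rot: [1.71, 0.785, -1.711]
wrist_force: [-0.3, 0.1, -1.1]
grip_width: 12.6
```

>>> apply_moves:
  motion: "0.002 0 0 0 0 0 0;0.003 0 0 0 0 0 0;0.003 0 0 0 0 0 0"

```text
time: 8.15
tcp_pos: [483.6, -107.3, 99.3]
eef_rot: [1.71, 0.785, -1.71]
wrist_force: [-0.3, 0.5, 0.4]
grip_width: 12.8
```

>>> apply_moves:
  motion: "0.002 0 0 0 0 0 0;0.003 0 0 0 0 0 0;0.003 0 0 0 0 0 0"

```text
time: 8.52
tcp_pos: [483.6, -107.3, 96.3]
eef_rot: [1.71, 0.785, -1.71]
wrist_force: [-0.6, 0.6, 1.3]
grip_width: 12.7
```

>>> apply_moves:
  motion: "0.002 0 0 0 0 0 0;0.003 0 0 0 0 0 0;0.003 0 0 0 0 0 0"

```text
time: 8.9
tcp_pos: [483.7, -107.3, 93.5]
eef_rot: [1.71, 0.785, -1.71]
wrist_force: [-1.3, -0.4, 4.6]
grip_width: 12.5
```

>>> apply_moves:
  motion: "0.001 0 0 0 0 0 0;0.003 0 0 0 0 0 0;0.003 0 0 0 0 0 0"

```text
time: 9.28
tcp_pos: [483.8, -107.3, 90.7]
eef_rot: [1.71, 0.785, -1.71]
wrist_force: [-3.0, 1.4, 9.5]
grip_width: 12.9
```

>>> apply_moves:
  motion: "0.001 0 0 0 0 0 0;0.002 0 0 0 0 0 0;0.002 0 0 0 0 0 0"

```text
time: 9.65
tcp_pos: [483.8, -107.4, 89.0]
eef_rot: [1.71, 0.785, -1.71]
wrist_force: [-3.3, 0.9, 12.3]
grip_width: 13.0
```

>>> apply_moves:
  motion: "0 -0.0005 0.0004 0 0 0 0;0.001 -0.0006 0.0005 0 0 0 0;0.0015 -0.0006 0.0005 0 0 0 0;0.0015 -0.0006 0.0005 0 0 0 0"

```text
time: 10.15
tcp_pos: [483.7, -107.4, 87.8]
eef_rot: [1.711, 0.784, -1.709]
wrist_force: [-1.9, 1.1, 14.1]
grip_width: 13.4
```

>>> apply_moves:
  motion: "0.0008 -0.0003 0 0 0 0 0;0.0015 -0.0005 0 0 0 0 0;0.0015 -0.0005 0 0 0 0 0;0.0015 -0.0005 0 0 0 0 0"

```text
time: 10.65
tcp_pos: [483.7, -107.3, 86.6]
eef_rot: [1.712, 0.783, -1.708]
wrist_force: [-2.5, 0.8, 15.6]
grip_width: 12.8
```

Run:
```python
from h import *
s=r.state(); print({k:np.round(s[k],2) for k in s})
```

```text
{'time': np.float64(10.65), 'joint_positions': array([-0.24,  0.47,  2.  , -0.  ,  0.67,  0.47]), 'qvel': array([-0.,  0., -0., -0.,  0.,  0.]), 'joint_efforts': array([ 4.000e-02, -4.045e+01, -1.523e+01,  3.000e-02, -7.500e-01,
       -0.000e+00]), 'tcp_pos': array([ 483.7 , -107.3 ,   86.61]), 'eef_rot': array([ 1.71,  0.78, -1.71]), 'wrist_force': array([-2.52,  0.76, 15.61]), 'wrist_torque': array([0.07, 0.51, 0.07]), 'grip_width': np.float64(12.76)}
```

>>> apply_moves:
  motion: "0.0005 0 0 4 0 0 0;0.0005 0 0 8 0 0 0;0.0005 0 0 12 0 0 0;0.0005 0 0 16 0 0 0;0.0005 0 0 20 0 0 0;0.0005 0 0 20 0 0 0"

```text
time: 11.4
tcp_pos: [484.6, -107.5, 86.4]
eef_rot: [1.938, 0.503, -1.93]
wrist_force: [-0.2, 0.0, 15.9]
grip_width: 12.6
```

```bash
cat > st.py <<'E'
from h import *
s=r.state(); M=R.from_rotvec(s["eef_rot"]).as_matrix(); print("t",s["time"],"p",s["tcp_pos"].round(2),"F",s["wrist_force"].round(2),"T",s["wrist_torque"].round(3),"yaw",np.degrees(np.arctan2(M[1,1],M[0,1])).round(2),"w",round(s["grip_width"],2),"j6",s["joint_positions"][5].round(2))
E
python3 st.py
```

```text
t 11.4 p [ 484.6  -107.55   86.41] F [-0.17  0.03 15.89] T [-0.066  0.153 -0.021] yaw -60.72 w 12.62 j6 0.82
```

>>> apply_moves:
  motion: "0.0004 0 0 4 0 0 0;0.0005 0 0 8 0 0 0;0.0005 0 0 12 0 0 0;0.0005 0 0 16 0 0 0;0.0005 0 0 20 0 0 0;0.0005 0 0 20 0 0 0"

```text
time: 12.15
tcp_pos: [484.9, -107.6, 86.0]
eef_rot: [2.141, 0.171, -2.131]
wrist_force: [0.2, -0.9, 16.6]
grip_width: 13.4
```

```bash
python3 st.py
```

```text
t 12.15 p [ 484.91 -107.62   86.04] F [ 0.15 -0.9  16.57] T [-0.128 -0.002  0.011] yaw -80.72 w 13.37 j6 1.17
```

>>> apply_moves:
  motion: "0 0 0 4 0 0 0;0 0 0 8 0 0 0;0 0 0 12 0 0 0;0 0 0 16 0 0 0;0 0 0 20 0 0 0;0 0 0 20 0 0 0"

```text
time: 12.9
tcp_pos: [485.0, -107.7, 86.1]
eef_rot: [-2.129, 0.2, 2.118]
wrist_force: [0.3, -0.5, 16.6]
grip_width: 12.7
```

```bash
python3 st.py
```

```text
t 12.9 p [ 484.96 -107.67   86.07] F [ 0.31 -0.5  16.62] T [-0.137  0.069 -0.035] yaw -100.72 w 12.67 j6 1.52
```

>>> apply_moves:
  motion: "0 0 0 4 0 0 0;0 0 0 8 0 0 0;0 0 0 12 0 0 0;0 0 0 15 0 0 0;0 0 0 15 0 0 0"

```text
time: 13.52
tcp_pos: [485.0, -107.7, 86.1]
eef_rot: [-1.978, 0.45, 1.967]
wrist_force: [0.1, -0.5, 16.1]
grip_width: 12.4
```

```bash
python3 st.py
```

```text
t 13.525 p [ 485.   -107.7    86.09] F [ 0.13 -0.45 16.07] T [-0.063  0.069 -0.018] yaw -115.71 w 12.37 j6 1.78
```

Turned 75° so far. Now small steps to feel for the stop.

>>> apply_moves:
  motion: "0 0 0 2 0 0 0;0 0 0 4 0 0 0;0 0 0 4 0 0 0"

```text
time: 13.9
tcp_pos: [484.9, -107.8, 86.1]
eef_rot: [-1.936, 0.512, 1.925]
wrist_force: [-0.6, -0.9, 16.9]
grip_width: 12.8
```

```bash
python3 st.py
```

```text
t 13.9 p [ 484.87 -107.75   86.06] F [-0.61 -0.86 16.87] T [-0.256  0.101  0.028] yaw -119.69 w 12.8 j6 1.85
```

>>> apply_moves:
  motion: "0 0 0 2 0 0 0;0 0 0 2 0 0 0"

```text
time: 14.15
tcp_pos: [484.7, -107.9, 86.0]
eef_rot: [-1.914, 0.542, 1.904]
wrist_force: [-1.1, -1.8, 16.5]
grip_width: 12.9
```

```bash
python3 st.py
```

```text
t 14.15 p [ 484.66 -107.87   86.03] F [-1.13 -1.8  16.47] T [-0.448  0.184  0.088] yaw -121.67 w 12.86 j6 1.88
```

>>> apply_moves:
  motion: "-0.0004 0.0004 0 0.5 0 0 0;-0.0004 0.0004 0 1 0 0 0;-0.0004 0.0004 0 1 0 0 0"

```text
time: 14.52
tcp_pos: [484.4, -108.1, 86.3]
eef_rot: [-1.903, 0.556, 1.893]
wrist_force: [0.3, -1.7, 16.5]
grip_width: 12.7
```

```bash
python3 st.py
```

```text
t 14.525 p [ 484.42 -108.1    86.28] F [ 0.25 -1.68 16.47] T [-0.272  0.133  0.101] yaw -122.66 w 12.65 j6 1.9
```

>>> apply_moves:
  motion: "-0.0003 0.0002 0 0.5 0 0 0;-0.0003 0.0002 0 1 0 0 0;-0.0003 0.0002 0 1 0 0 0"

```text
time: 14.9
tcp_pos: [484.2, -108.2, 86.4]
eef_rot: [-1.892, 0.571, 1.883]
wrist_force: [-0.2, -0.5, 12.8]
grip_width: 13.0
```

```bash
python3 st.py
```

```text
t 14.9 p [ 484.24 -108.24   86.42] F [-0.16 -0.51 12.79] T [-0.303  0.034  0.098] yaw -123.66 w 13.05 j6 1.92
```

>>> apply_moves:
  motion: "0.0003 0 0 0.5 0 0 0;0.0003 0 0 1 0 0 0;0.0003 0 0 1 0 0 0"

```text
time: 15.28
tcp_pos: [484.2, -108.3, 86.3]
eef_rot: [-1.881, 0.586, 1.872]
wrist_force: [-1.3, -1.2, 15.5]
grip_width: 12.9
```

```bash
python3 st.py
python3 - <<'E'
from ov import *
s=r.state(); c=cams.read_camera("wrist"); p=s["tcp_pos"]
M=R.from_rotvec(s["eef_rot"]).as_matrix(); yaw=np.degrees(np.arctan2(M[1,1],M[0,1]))+90
ov(c,p[0],p[1],yaw,p[2]+33.5,"k.png",(170,150,340,330),3)
E
```

```text
t 15.275 p [ 484.18 -108.33   86.32] F [-1.26 -1.16 15.48] T [-0.423  0.275  0.176] yaw -124.65 w 12.88 j6 1.93
```

View pics/k.png

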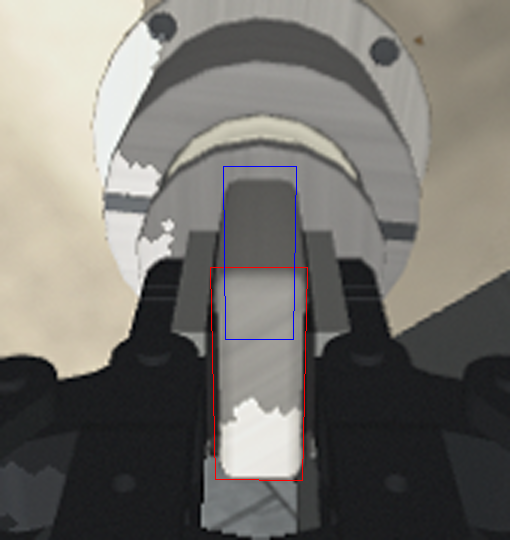

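Torque rose sharply at about 84° from the marks, and in the picture the marks are about 84° from the wing, so the screw is at its stop. I ease off, release and retreat upward.

>>> apply_moves:
  motion: "-0.0003 0 0 -0.7 0 0 0;-0.0005 0 0 -1 0 0 0;-0.0005 0 0 -1 0 0 0.25;-0.0005 0 0 -1 0 0 0.5;-0.0005 0 0 -1 0 0 0.5;-0.0005 0 0 -1 0 0 0.5"
  grip_force: 20

```text
time: 16.08
tcp_pos: [482.0, -107.4, 85.0]
eef_rot: [-1.886, 0.571, 1.887]
wrist_force: [0.8, 0.1, 0.5]
grip_width: 42.8
```

```bash
python3 st.py
```

```text
t 16.075 p [ 482.   -107.41   85.01] F [0.8  0.07 0.54] T [0.035 0.033 0.007] yaw -123.68 w 42.85 j6 1.92
```

>>> apply_moves:
  motion: "-0.01 0 0 0 0 0 0.5;-0.03 0 0 0 0 0 0.5;-0.06 0 0 0 0 0 0.5;-0.095 0 0 0 0 0 0.5;-0.12 0 0 0 0 0 0.5;-0.12 0 0 0 0 0 0.5"

```text
time: 16.82
tcp_pos: [483.6, -107.8, 207.7]
eef_rot: [-1.892, 0.571, 1.882]
wrist_force: [-0.8, -0.2, -0.1]
grip_width: 42.8
```

```bash
python3 st.py
python3 - <<'E'
from ov import *
s=r.state(); c=cams.read_camera("wrist")
# predicted: touch tip z ~ 96.7-58=38.7 ; caught 10 lower -> tip 28.7, wing top 28.7+91.5
ov(c,483.3,-107.9,-34.7,120,"l.png",(130,90,350,290),3)
for n in ("thumb_screw_wing","cell_mouth"):
  for d in finder.landmark_of("wrist",n)[:2]: print(n,d["centre"],d["conf"])
print(proj(c,[[483.3,-107.9,99.7],[483.3,-107.9,58]]))
E
```

```text
t 16.825 p [ 483.55 -107.83  207.69] F [-0.79 -0.2  -0.12] T [-0.004  0.03   0.011] yaw -123.68 w 42.76 j6 1.92
thumb_screw_wing [258.7, 185.4] 0.81
cell_mouth [140.4, 231.5] 0.81
[[256.61363    185.93400004]
 [256.654469   174.69627865]]
```

View pics/l.png

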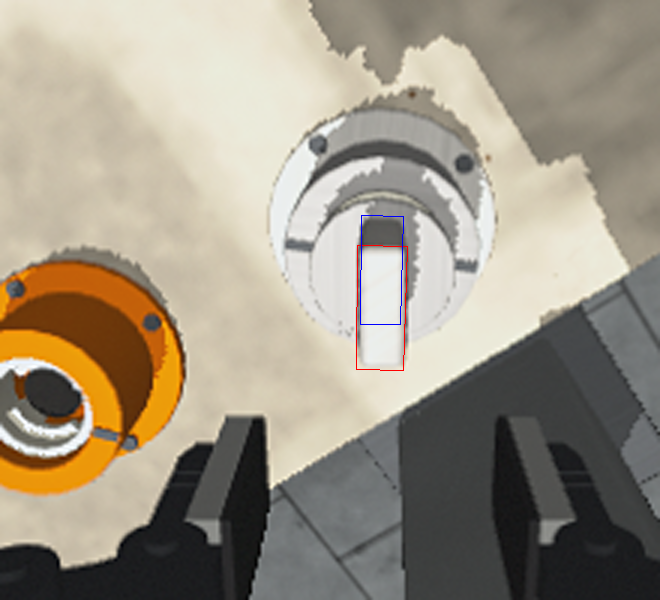

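```bash
python3 -c "
from h import *
print(r.finish_job())"
```

```text
the job is handed in; nothing more can be done
None
```

The cell is closed. The grey screw is seated in the silver cell and stands by itself, and I handed the job in at about 17 s of the 51 s allowed.

- **Placing:** I lifted the screw from its stand and lowered it into the mouth with its wing within about 1–2° of the marks.
- **Pressing:** The screw met the pad at a tool height of about 96.7 mm. I pressed it about 10 mm down, at roughly 17–18 N.
- **Turning:** I turned it clockwise about 84°. From about 81° there was a steady resisting torque of about 0.1 N m. Over the last degree it rose to 0.18 N m, which I took as the stop. I then backed off 1°, released and lifted away.

**Last checks:** In the final wrist picture the wing matches the model drawn at the caught height, about 10 mm below first touch. It stands about 83° from the marks, and the hand is clear of it. The arm passed well clear of the timer, tape and beaker. I did not take a final picture to confirm they had not moved.

**Doubts:**
- The sideways tooth force can only be worked out from the wrist torque. At the last degree it may have been around 10 N for a moment, which with the press comes close to the 26 N limit.
- The pressing force dipped to about 14 N near 83°, and I brought it back to about 16.5 N for the last degree.
- The network's label for the cell's mouth in the last picture was on the orange look-alike, so I ignored it.

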